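# Hang the wire basket and lock the hook with its snap cap

### The job

Hang the empty wire basket by the middle of its bail handle in the U of the hook on the stand, and let go of it so that it hangs freely off the bench. Then press the round flanged snap cap down over the stud on the hook's tip until it clicks, and keep pressing until it sits fully home on the collar; finish while still holding the cap pressed down firmly there. Leave the tin, the wooden salt cellar and the kitchen timer where they stand.

Things in the scene. Friction and masses are not known exactly. Their poses are not given: they have to be found in the camera images.
- hook: Fixed steel hook stand: round foot 110 mm across, post 16 mm across, 210 mm high. Origin: underside of the foot on the post's axis; z up. A 10 mm round arm (top at z = 207 mm) leaves the post along the stand's -x, towards the robot, drops into a U and ends in the upright front leg (axis x = -100 mm) with collar and stud.
- collar: Collar on the hook's front leg, 21 mm across, part of the stand. Origin: centre of its flat top (212 mm up), where the cap comes to rest; z up. On it stands the stud: 12 mm across, 16 mm high, tapered to 6 mm in the last 4 mm. Four sprung balls stick out to 17 mm across, 6.5 mm above the collar; the cap's underside meets them about 10 mm above it and snaps at about 4 mm.
- hook_saddle (a point): Upper face of the U's bottom (z = 195 mm of the stand), midway between its legs (axes 34 mm apart, back leg at x = -66 mm); same axes as the stand. Mouth of the open-topped U: x = -89.5 (collar edge) to -71 mm, middle -80 mm. Bring the bail in square to the stand's x, higher than the stud's tip, along +x until over the mouth, then lower it.
- basket: Steel wire basket, 90 (x) by 150 (y) by 55 mm high, 0.14 to 0.28 kg, with a rigid bail of 8 mm round bar in its y-z plane: uprights at y = +-73.5 mm, level top from y = -63 to +63 mm, 140 to 148 mm above the underside. Origin: centre of the underside; z up. Take the bail from above, fingers closing along basket x, about 40 mm from its middle: the hook needs the middle.
- bail_mid (a point): Middle of the bail's top bar, on its axis, 144 mm above the basket's underside. The opening below it is 139 mm wide and 85 mm high (rim to bar). Hanging, it is about 4 mm above the hook's saddle.
- cap: Black snap cap, 40 mm high, open end down: round grip body 30 mm across from 3 mm up, flange 48 mm across, 3 mm thick at the bottom. Origin: centre of the underside; z up. Blind hole 19 mm deep, its mouth 14 mm across. Passing the balls takes about 5 to 8 N (more if off-centre), then the force drops and the cap is drawn down, then it stops dead on the collar: press on there to 10 to 20 N.
- tin_2: Squat food tin, 75 mm across, 58 mm high, a bystander. Origin: centre of its underside.
- salt_cellar: Round wooden salt cellar, 85 mm across, 62 mm high, a bystander. Origin: centre of its underside. Beyond it, at the right-hand edge of the bench (x = 0.45 to 0.7 m, y below -0.27 m), a fixed drum grater stands over 0.3 m tall with a crank; the arm starts on that side and must swing clear of it.
- timer: Wind-up kitchen timer, 68 mm across, 65 mm high, a bystander. Origin: centre of its underside.
There are look-alikes about, which are no part of the job. What is meant by the cap is not orange, and is the smaller of those in its own colour.

How it is judged:
By the outcome, as a careful person would: the job done as asked, in the order asked, and still so for the second after the job is handed in, while the arm keeps its last pose, push and grip.
It also fails if it takes over 58 s, if anything falls off the work surface, if the arm or the gripper's body presses on something with over 40 N, if the wrist force passes 120 N, or if a joint passes its speed limit or range.

### The arm

A 6-joint arm with a two-finger parallel gripper is mounted at the origin on the work surface; the furniture and walls round the work are solid. World frame = base frame: x ahead of the robot, y to its left, z up, the work surface at z = 0. Lengths are in mm, angles in degrees, forces in N, time in s.
With the tool pointing down it reaches from about 300 to 850 mm from the base axis. Payload 4.2 kg.
Tool frame: the origin (TCP) lies midway between the tips of the shut fingers; the grasp point (between the pads) lies 19 mm behind it (pinch_z is the distance from the TCP to the grasp point, in mm); z points along the fingers, y is the line along which they close (so a half turn about z gives the same grasp; the last joint's range is limited). The gripper opens to 91 mm and grips with 3 to 60 N. Pads are 32 mm wide; open, the fingers measure 118 mm over their backs; the gripper's body (76 mm by 178 mm) begins 60 mm behind the grasp point.
Start: joints at [66.979, 18.312, 89.639, -0, 72.044, -1.146], TCP at [214.244, 533.613, 213.976] pointing down, gripper open.
Joint ranges: [-177.97, 177.97], [-48.28, 115.42], [12.27, 149.76], [-77.06, 257.06], [2.81, 150.46], [-146.56, 146.56]. Speed limits (degrees/s): [147.25, 147.25, 180, 180, 180, 180].

### API

Orientations are given as [roll, pitch, yaw] about the fixed x, y, z axes, in that order (R = Rz(yaw) Ry(pitch) Rx(roll)).
In Python, from workcell import * gives the robot as it stands.
- The arm moves only by the tool step_arm, never from a script. Its argument "steps" is a list of rows, each a list of 7 numbers: the turn, a rotation vector about the tool's x, y, z in degrees, then the shift along the tool's x, y, z in mm, then the opening, from 0 (shut) to 1 (fully open). In form: [[rx, ry, rz, x, y, z, hand], ...]. A call has exactly 8 rows; each row shifts and turns the commanded pose from where the row before left it, along the tool's axes as they then stand; what a row does not reach is not made up. A row lasts 1/8 s, in which the tool goes at most 62.5 mm and 10.7 degrees, less where a joint would pass 70% of its speed; a pose out of reach is approached as far as the arm can. A call is refused whole if a number of a shift passes 62.5 or a number of a turn 10.7, either way. A call with a gripper value outside its range is refused whole. The fingers move at their own pace and stop on an object; "force" is the grip in N (left out, the last holds). Time passes only in rows, so rows that do not move let the fingers close, or fill a call up. It gives the time, the measured TCP pose, the force, the opening and the grip force at its end, in the units of the state.
- state(): the state, without advancing time (a new reading comes with each control period).
- grab_frame(name): name is "scene" or "top" or "wrist"; returns a dict with "image" (480x640x3 uint8, blue, green, red), "fovy" (degrees; the focal length in pixels is half the picture's height over the tangent of half this angle, whatever the lens; pixels are square), "cx", "cy" (the principal point, pixels), "origin" and "rotation" of the camera in the world; the wrist camera has in their place "tool_from_camera" (4x4, takes a point from camera to tool coordinates, whose origin is the TCP and whose axes are the flange's). Camera axes: x right, y down, z forward; pixel columns grow to the right and rows downward; lengths in mm; the calibration is good to about 2 mm. A picture is of the moment at which its call begins: read the wrist's pose just before it. There is no depth.
- job_done(): hands the job in; it is judged then, once.
The state is a dict: "time_s": time; "qpos": joint angles; "qvel": joint speeds; "effort": joint torques, N m; "ee_pos": TCP position; "ee_rot": TCP orientation; "force": force on the tool from outside, world axes, zero at the start; "torque": the same for the moment, N m; "gripper_width": finger opening in mm; "gripper_force": force on a finger pad.
Only numpy, scipy, OpenCV 4.12 (cv2) and the standard library are available. Lean on these libraries where they do the work, as an engineer would, in place of code of your own. Each camera call takes 0.05 s, during which the arm holds its last target. There are 200 camera calls.

## Working session

There is one attempt and no reset: what is moved stays moved. The work goes in short steps, Python scripts to look and compute and a tool call to move; the robot and the scene stay as the last step left them, time stands still between calls to the robot, and variables do not carry over. Pictures are saved under pics/ and viewed, at most 10 in all, crops included, and the job is handed in when it is done.

Besides the shell and the picture viewer there is one more tool, called after ">>>" by a JSON object that holds its "name" and its "arguments". step_arm: Moves the arm, as the interface text tells. Its arguments: {"type":"object","properties":{"steps":{"type":"array","items":{"type":"array","items":{"type":"number"}}},"force":{"type":"number"}},"required":["steps"]}

```bash
mkdir -p pics; ls
cat > h.py <<'E'
from workcell import *
import numpy as np, cv2
from scipy.spatial.transform import Rotation as Rn
np.set_printoptions(precision=2,suppress=True)
def tool(s):
    T=np.eye(4); T[:3,:3]=Rn.from_euler('xyz',s['ee_rot'],degrees=True).as_matrix(); T[:3,3]=s['ee_pos']; return T
def cam(name,save=None):
    s=state(); f=grab_frame(name)
    if name=='wrist':
        T=tool(s)@np.array(f['tool_from_camera']); f['origin']=T[:3,3]; f['rotation']=T[:3,:3]
    f['origin']=np.array(f['origin']);f['rotation']=np.array(f['rotation'])
    f['fl']=240/np.tan(np.radians(f['fovy'])/2)
    if save: cv2.imwrite('pics/'+save,f['image'])
    return f
def ray(f,u,v):
    d=f['rotation']@np.array([(u-f['cx'])/f['fl'],(v-f['cy'])/f['fl'],1]); return f['origin'],d/np.linalg.norm(d)
def onz(f,u,v,z):
    o,d=ray(f,u,v); return o+d*(z-o[2])/d[2]
def cross(*rs):
    A=np.zeros((3,3));b=np.zeros(3)
    for o,d in rs:
        P=np.eye(3)-np.outer(d,d);A+=P;b+=P@o
    p=np.linalg.solve(A,b); return p,[np.linalg.norm(np.cross(p-o,d)) for o,d in rs]
def proj(f,p):
    c=f['rotation'].T@(np.array(p)-f['origin']); return np.array([f['cx']+f['fl']*c[0]/c[2],f['cy']+f['fl']*c[1]/c[2]])
E
python3 - <<'E'
from h import *
for n in('scene','top'):
    f=cam(n,n+'0.png'); print(n,f['origin'],f['rotation'].tolist(),f['fl'],f['cx'],f['cy'])
print(state())
E
```

```text
pics
scene [ -20.47 -482.08  943.09] [-135.75142092048736, 0.9548698289632411, -48.20283594356659] 557.2312311382801 313.3662574704216 235.70805713074685
top [478.28  62.05 986.08] [-176.4984066578721, -0.508162237537198, -88.72213126846127] 469.1688914374788 323.3757868686951 240.57859627494156
{'time_s': 0.1, 'qpos': array([66.98, 18.35, 89.7 , -0.  , 72.05, -1.15]), 'qvel': array([ 0.14, -0.1 , -0.2 ,  0.09, -0.12,  0.08]), 'effort': array([  0.  , -41.33, -23.25,   0.07,   0.04,  -0.  ]), 'ee_pos': array([214.06, 533.17, 213.19]), 'ee_rot': array([-179.91,   -0.  ,  158.13]), 'force': array([ 0.05,  0.47, -0.32]), 'torque': array([-0.05, -0.  , -0.07]), 'gripper_force': 0.0, 'gripper_width': 91.36767635501315}
```

View pics/scene0.png

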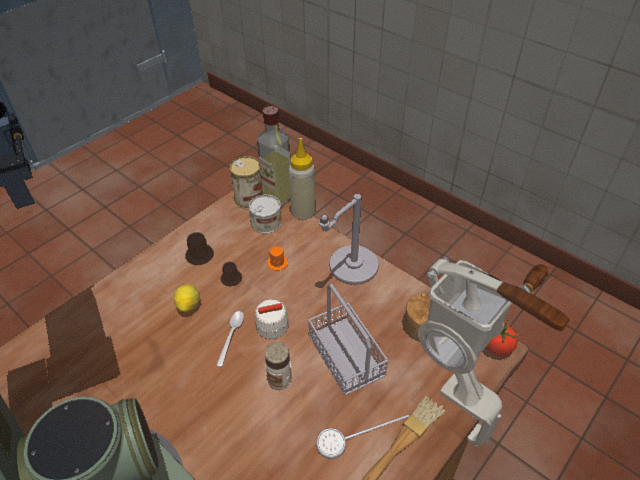

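View pics/top0.png

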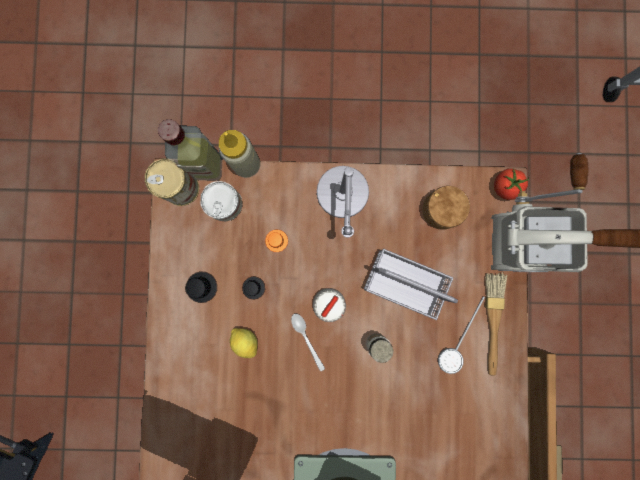

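```bash
sed -i "s/    f\['origin'\]=np.array(f\['origin'\]);f\['rotation'\]=np.array(f\['rotation'\])/    f['origin']=np.array(f['origin']);R=np.array(f['rotation'],float)\n    f['rotation']=R if R.ndim==2 else Rn.from_euler('xyz',R,degrees=True).as_matrix()/" h.py
python3 - <<'E'
from h import *
S=cam('scene');T=cam('top')
def crop(f,u,v,w,h,k): return cv2.resize(f['image'][v:v+h,u:u+w],None,fx=k,fy=k,interpolation=cv2.INTER_CUBIC)
a=crop(S,300,270,100,75*4//3,4)[:300];b=crop(T,360,240,100,75,4)
c=crop(S,300,180,100,75,4);d=crop(T,310,170,100,75,4)
cv2.imwrite('pics/c1.png',np.vstack([np.hstack([a,b]),np.hstack([c,d])]))
for n,f,(u,v) in(('S',S,(231,273)),('T',T,(253,288))):
    m=(f['image'].max(2)<60).astype(np.uint8)
    k,l,st,ce=cv2.connectedComponentsWithStats(m)
    i=l[v,u];print(n,st[i],ce[i])
print(proj(T,[0,0,0]),proj(T,[0,0,0]))
E
```

```text
S [221 263  20  23 186] [230.   275.35]
T [     0      0    640    480 301792] [319.61 237.18]
[344.3  505.23] [344.3  505.23]
```

View pics/c1.png

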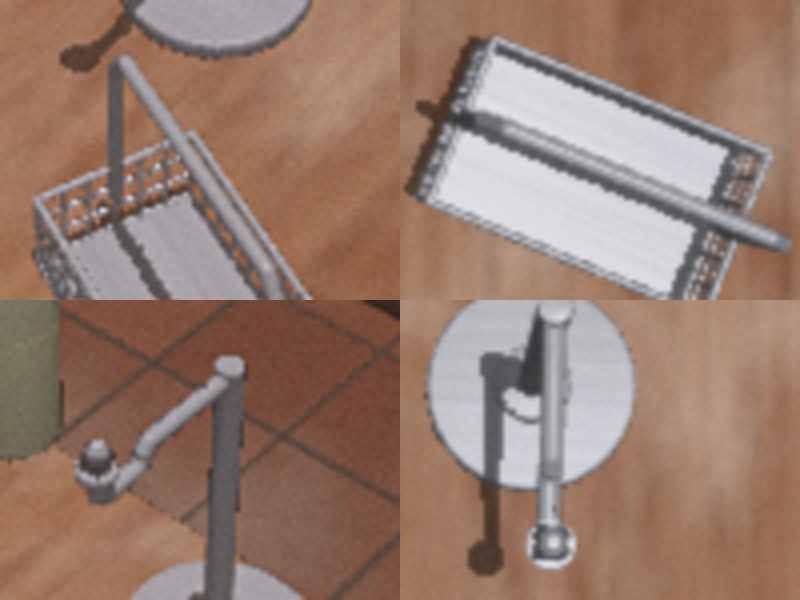

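Run:
```python
from h import *
S=cam('scene');T=cam('top')
def X(n,s,t): p,e=cross(ray(S,*s),ray(T,*t)); print(n,p,e)
X('bailL',(331,286.5),(383,270.5)); X('bailR',(369.5,347),(456.5,300.5))
X('studtip',(324.25,215.25),(347.75,230)); X('collar',(324.25,222.3),(347.75,231.5))
X('post',(357.5,195.5),(349.3,172))
a,b=onz(T,383,270.5,144),onz(T,457,300.7,144);print('bail',a,b,(a+b)/2,np.linalg.norm(a-b),np.degrees(np.arctan2(*(a-b)[[1,0]])))
f=S;m=(S['image'].max(2)<60).astype(np.uint8);print(onz(S,231,266,40),onz(T,253,288,20))
for n,f,c in(('S',S,(231,273)),('T',T,(253,288))):
    u,v=c;im=f['image'][v-18:v+18,u-18:u+18];g=im.max(2)
    m=(g<75).astype(np.uint8);cs=max(cv2.findContours(m,0,1)[0],key=cv2.contourArea)
    print(n,cv2.boundingRect(cs),np.array(cv2.minEnclosingCircle(cs)[0])+[u-18,v-18],cv2.minEnclosingCircle(cs)[1])
f=cam('wrist');print(f['tool_from_camera'],f['fovy'])
p=proj(T,[0,0,0])
# foot
g=T['image'][150:250,300:390].astype(int);m=((g.max(2)-g.min(2)<35)&(g.max(2)>110)).astype(np.uint8)
cs=max(cv2.findContours(m,0,1)[0],key=cv2.contourArea);h=cv2.convexHull(cs);h=h[h[:,0,1]<(218-150)]
(e,ax,an)=cv2.fitEllipse(h);print('foot',e,ax,onz(T,e[0]+300,e[1]+150,6))
```

```text
bailL [480.76 -56.12 131.21] [np.float64(2.896225258577712), np.float64(2.8962252585777586)]
bailR [ 427.68 -190.63  126.31] [np.float64(0.9705096838003372), np.float64(0.9705096838002711)]
studtip [544.96  15.37 224.04] [np.float64(2.355228167386311), np.float64(2.3552281673863273)]
collar [543.84  14.37 207.12] [np.float64(2.285810692342401), np.float64(2.285810692342306)]
post [643.91  13.87 207.35] [np.float64(2.0229348209832607), np.float64(2.0229348209831124)]
bail [478.66 -52.37 144.  ] [ 427.7  -185.64  144.  ] [ 453.18 -119.01  144.  ] 142.6818576695247 69.0764741746922
[441.22 189.11  40.  ] [437.02 196.7   20.  ]
S (8, 7, 21, 24) [230.   273.76] 11.929813385009766
T (7, 7, 23, 22) [253.1  287.66] 11.119187355041504
[[  -0.     -0.97   -0.25   69.47]
 [   1.     -0.      0.      0.97]
 [  -0.     -0.25    0.97 -171.  ]
 [   0.      0.      0.      1.  ]] 68.95595516741786
foot (42.401771545410156, 41.14219665527344) (51.801944732666016, 52.56003189086914) [643.69  16.94   6.  ]
```

>>> {"name": "step_arm", "arguments": {"steps": [[0,0,0,-20,-20,-8,1],[0,0,0,-38,-42,-8,1],[0,0,0,-38,-42,-8,1],[0,0,0,-38,-42,-8,1],[0,0,0,-38,-42,-8,1],[0,0,0,-38,-42,-8,1],[0,0,0,-38,-42,-8,1],[0,0,0,-38,-42,-8,1]], "force": 50}}

```text
time_s: 1.35
ee_pos: [362.3, 132.9, 278.8]
ee_rot: [180.0, 0.1, 158.1]
force: [1.6, -0.0, 0.2]
gripper_width: 91.3
gripper_force: 0.0
```

>>> {"name": "step_arm", "arguments": {"steps": [[0,0,0,-38,-42,0,1],[0,0,0,-38,-42,0,1],[0,0,0,-38,-42,0,1],[0,0,0,-38,-42,0,1],[0,0,0,-25,-25,0,1],[0,0,10,0,0,0,1],[0,0,10,0,0,0,1],[0,0,10,0,0,0,1]]}}

```text
time_s: 2.35
ee_pos: [453.8, -110.2, 278.3]
ee_rot: [-180.0, 0.0, 127.7]
force: [-0.9, -1.2, -0.4]
gripper_width: 91.3
gripper_force: 0.0
```

>>> {"name": "step_arm", "arguments": {"steps": [[0,0,10,0,0,0,1],[0,0,10,0,0,0,1],[0,0,10,0,0,0,1],[0,0,10,0,0,0,1],[0,0,10,0,0,0,1],[0,0,9,0,0,0,1],[0,0,0,0,0,0,1],[0,0,0,0,0,0,1]]}}

```text
time_s: 3.35
ee_pos: [454.4, -109.7, 278.2]
ee_rot: [180.0, 0.0, 69.2]
force: [-0.4, 0.2, 1.0]
gripper_width: 90.9
gripper_force: 0.0
```

Run:
```python
from h import *
f=cam('wrist','w1.png');s=state();print(s['ee_pos'],s['ee_rot'],s['time_s'])
import pickle;pickle.dump(f,open('w1.pkl','wb'))
```

```text
[ 454.58 -109.64  278.13] [179.99   0.    69.2 ] 3.4
```

View pics/w1.png

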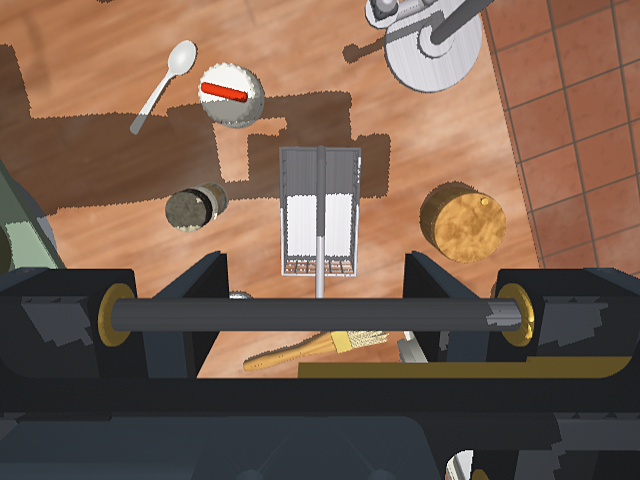

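Run:
```python
from h import *
import pickle
f=pickle.load(open('w1.pkl','rb'));im=f['image'].astype(int)
for v in(146,148,150,165,200,230,250,285): print(v,im[v,308:334].sum(1)//3)
print(onz(f,321,149,144),proj(f,[467.5,-81.6,144]))
T=cam('top');print(cross(ray(f,321,148),ray(T,383,270.5)))
```

```text
146 [ 86  85  86  83  84  85  83  84  85  84  97  97 107 107 106  97  84  86
  86  78  75  76  76  76  73  75]
148 [114 116 115 116 115 116 115 118 108  92  98 101 105 106 105 104  98  99
 121 120 119 119 119 119 121 121]
150 [ 98  99 102  99  99 102 102 103  89  93  99 102 105 106 105 103  99  99
  99  96  97  97  97  97  98  97]
165 [111 113 119 111 116 120 114 115 107  97 104 108 110 115 112 110 105  95
 118 119 116 116 117 120 118 115]
200 [237 238 241 240 241 243 240 251 192  97 101 108 113 113 111 104  86 176
 254 243 240 240 242 242 241 240]
230 [235 234 235 238 238 239 239 252 142  96 104 111 113 112 110 101  75 255
 244 237 237 238 237 237 237 233]
250 [233 230 232 234 235 235 235 245 135 170 193 208 240 212 194 172 145 244
 238 233 233 234 233 235 233 230]
285 [143 141 142 140 139 138 138  98 154 185 200 217 220 203 189 159 114 128
 129 127 126 126 125 126 128 132]
[483.14 -48.98 144.  ] [317.39 191.43]
(array([480.83, -47.44, 181.69]), [np.float64(2.1964131094557207), np.float64(2.196413109455675)])
```

>>> {"name": "step_arm", "arguments": {"steps": [[0,0,0,10,1,20,1],[0,0,0,10,1,20,1],[0,0,0,10,1,20,1],[0,0,0,0,0,10,1],[0,0,0,0,0,0,1],[0,0,0,0,0,0,1],[0,0,0,0,0,0,1],[0,0,0,0,0,0,1]]}}

```text
time_s: 4.45
ee_pos: [468.7, -82.6, 208.4]
ee_rot: [179.9, -0.0, 69.1]
force: [-0.0, 0.2, -0.1]
gripper_width: 91.4
gripper_force: 0.0
```

Run:
```python
from h import *
import pickle
f=pickle.load(open('w1.pkl','rb'))
g=cam('wrist','w2.png');pickle.dump(g,open('w2.pkl','wb'));s=state();print(s['ee_pos'],s['ee_rot'])
cv2.imwrite('pics/w2c.png',cv2.resize(g['image'][40:290,220:420],None,fx=2.4,fy=2.4))
for n,k in(('1',f),('2',g)): print(n,k['origin'],k['rotation'][:,2])
A,B=onz(f,320.6,200,144),onz(f,320,285,144);print(A,B,np.degrees(np.arctan2(*(A-B)[[1,0]])))
print(proj(g,[483.1,-49,144]))
for v in(100,140,180,220): print(v,g['image'][v,295:340].astype(int).sum(1)//3)
```

```text
[468.61 -82.56 208.29] [179.96  -0.01  69.12]
1 [480.09 -43.54 449.2 ] [-0.09 -0.23 -0.97]
2 [494.32 -16.48 379.44] [-0.09 -0.23 -0.97]
[467.47 -89.66 144.  ] [ 438.69 -164.54  144.  ] 68.97432836936153
[316.81 196.67]
100 [86 85 85 84 84 85 83 83 83 83 81 83 83 83 81 82 83 83 82 83 81 82 81 81
 81 81 83 83 82 84 82 81 82 82 81 81 79 79 80 79 79 78 78 79 80]
140 [82 82 82 81 80 81 80 79 79 78 76 75 74 74 73 72 73 72 74 74 73 75 75 75
 75 74 75 75 75 74 75 75 76 77 77 77 76 77 76 76 78 78 78 79 77]
180 [108 110 112 112 112 115  90  84 102 119 119 118 118 117 117 117 123 121
  84  87  88  89  89  88  87  92 118 118 117 116 116 116 116 117 119  94
  87  97 113 114 114 115 114 114 113]
220 [237 236 239 238 236 235 235 239 235 235 238 240 237 240 243 251 186  94
 100 107 112 112 115 113 111 107 100  72 255 246 241 239 239 239 241 241
 240 239 237 233 236 239 238 238 238]
```

View pics/w2c.png

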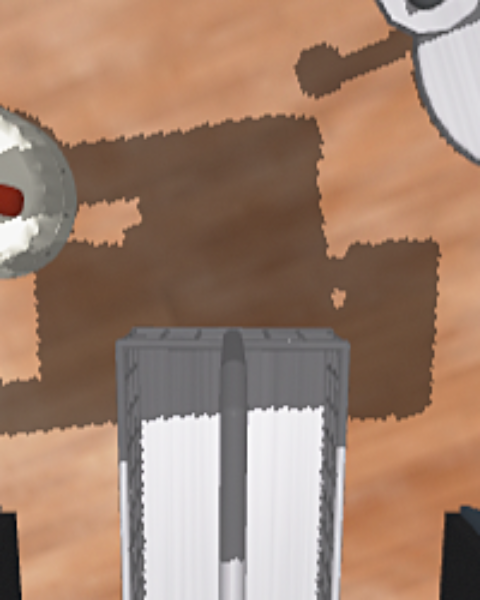

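Run:
```python
from h import *
import pickle
g=pickle.load(open('w2.pkl','rb'));f=pickle.load(open('w1.pkl','rb'));S=cam('scene');T=cam('top')
n=np.cross(ray(f,320.6,200)[1],ray(f,320,285)[1])
for p in((340,299),(350,313),(360,327)):
    o,d=ray(S,*p);t=n@(f['origin']-o)/(n@d);print('bail pt',o+t*d)
a,b=onz(g,269.2,182.5,55),onz(g,365,182.5,55);print('rim',a,b,np.linalg.norm(a-b),'mid',(a+b)/2-75*np.array([.357,.934,0]))
```

```text
bail pt [465.87 -93.96 140.57]
bail pt [ 452.83 -127.83  141.86]
bail pt [ 440.39 -160.14  143.08]
rim [442.49 -33.29  55.  ] [525.12 -64.92  55.  ] 88.47307691144 mid [ 457.03 -119.15   55.  ]
```

>>> {"name": "step_arm", "arguments": {"steps": [[0,0,0,0,1.5,20,1],[0,0,0,0,0,20,1],[0,0,0,0,0,20,1],[0,0,0,0,0,14,1],[0,0,0,0,0,8,1],[0,0,0,0,0,0,1],[0,0,0,0,0,0,0],[0,0,0,0,0,0,0]], "force": 15}}

```text
time_s: 5.6
ee_pos: [470.3, -83.1, 126.5]
ee_rot: [179.9, -0.0, 69.1]
force: [0.8, -0.4, 0.2]
gripper_width: 73.9
gripper_force: 0.0
```

>>> {"name": "step_arm", "arguments": {"steps": [[0,0,0,0,0,0,0],[0,0,0,0,0,0,0],[0,0,0,0,0,0,0],[0,0,0,0,0,0,0],[0,0,0,0,0,0,0],[0,0,0,0,0,0,0],[0,0,0,0,0,0,0],[0,0,0,0,0,0,0]], "force": 55}}

```text
time_s: 6.6
ee_pos: [469.8, -82.9, 125.8]
ee_rot: [-180.0, -0.0, 69.1]
force: [0.3, 0.9, 0.0]
gripper_width: 7.1
gripper_force: 55.0
```

>>> {"name": "step_arm", "arguments": {"steps": [[0,0,0,0,0,-5,0],[0,0,0,0,0,-12,0],[0,0,0,0,0,-18,0],[0,0,0,0,0,-20,0],[0,0,0,0,0,-20,0],[0,0,0,0,0,-20,0],[0,0,0,0,0,-12,0],[0,0,0,0,0,-3,0]]}}

```text
time_s: 7.6
ee_pos: [470.2, -83.0, 236.8]
ee_rot: [179.9, -0.0, 69.1]
force: [0.0, -0.1, -2.1]
gripper_width: 6.5
gripper_force: 55.0
```

>>> {"name": "step_arm", "arguments": {"steps": [[0,0,-4,0,0,0,0],[0,0,-5,0,0,0,0],[0,0,-5,0,0,0,0],[0,0,-5,0,0,0,0],[0,0,-2,0,0,0,0],[0,0,0,12,0,0,0],[0,0,0,20,0,0,0],[0,0,0,24,0,0,0]]}}

```text
time_s: 8.6
ee_pos: [469.6, -25.8, 235.8]
ee_rot: [-180.0, -0.0, 90.0]
force: [0.8, 0.7, -1.8]
gripper_width: 6.6
gripper_force: 55.0
```

>>> {"name": "step_arm", "arguments": {"steps": [[0,0,0,24,0,0,0],[0,0,0,24,0,0,0],[0,0,0,20,0,0,0],[0,0,0,10,0,0,0],[0,0,0,4,0,0,0],[0,0,0,0,0,0,0],[0,0,0,0,0,0,0],[0,0,0,0,0,0,0]]}}

```text
time_s: 9.6
ee_pos: [469.6, 54.6, 236.0]
ee_rot: [180.0, 0.0, 90.1]
force: [0.2, -0.1, -2.0]
gripper_width: 6.6
gripper_force: 55.0
```

Run:
```python
from h import *
import pickle
g=cam('wrist');S=cam('scene');T=cam('top');pickle.dump((g,S,T),open('p3.pkl','wb'));s=state();print(s['ee_pos'],s['ee_rot'],s['gripper_width'],s['force'])
a=cv2.resize(g['image'][:300],(400,188));b=cv2.resize(S['image'][150:350,240:440],(400,400))
c=cv2.resize(T['image'][160:310,290:410],(400,500))
cv2.imwrite('pics/c3.png',np.hstack([np.vstack([a,b]),np.vstack([c,np.zeros((88,400,3),np.uint8)])]))
```

```text
[469.62  54.77 235.96] [180.    -0.    90.09] 6.551793710222817 [ 0.32  0.22 -1.75]
```

View pics/c3.png

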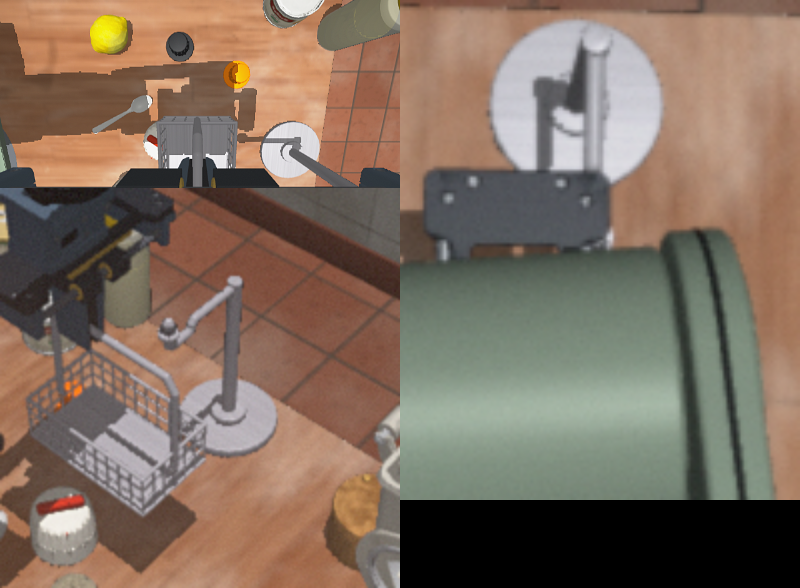

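Run:
```python
from h import *
import pickle
g,S,T=pickle.load(open('p3.pkl','rb'))
for p in((291+3,150+(335-188)/2),(240+130/2,150+(353-188)/2),(240+165/2,150+(375-188)/2),(326,248.5)):
    o,d=ray(S,*p);print('bail',p,o+d*(469.7-o[0])/d[0])
for p in((324.25,215.25),(324.25,222.3),(357.5,195.5)):
    o,d=ray(S,*p);print('hook on y=15',o+d*(15-o[1])/d[1])
for p in((324.25,222.3,212),(324.25,215.25,228),(357.5,195.5,210)):print(onz(S,*p))
for p in((347.75,230,228),(347.75,231.5,212),(349.3,172,210)):print('top',onz(T,*p))
```

```text
bail (294, 223.5) [469.7   17.09 257.8 ]
bail (305.0, 232.5) [469.7   -8.88 252.52]
bail (322.5, 243.5) [469.7  -49.33 252.64]
bail (326, 248.5) [469.7  -57.22 245.67]
hook on y=15 [548.08  15.   222.49]
hook on y=15 [548.01  15.   204.09]
hook on y=15 [648.7   15.   204.03]
[541.92   9.68 212.  ]
[543.73  11.2  228.  ]
[643.3   10.99 210.  ]
top [542.89  17.22 228.  ]
top [541.77  16.22 212.  ]
top [641.83  15.42 210.  ]
```

Run:
```python
import cv2
i=cv2.imread('pics/w1.png')[0:90,340:460];cv2.imwrite('pics/w1c.png',cv2.resize(i,None,fx=6,fy=6,interpolation=cv2.INTER_CUBIC))
```

```text
(no output)
```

View pics/w1c.png

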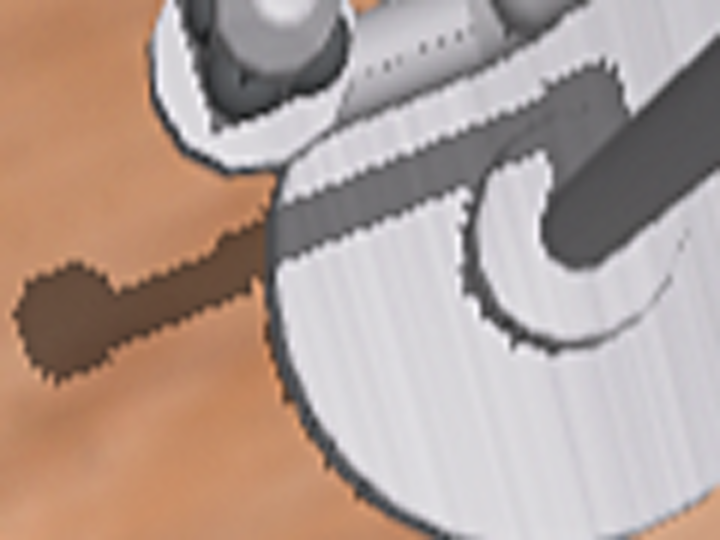

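Run:
```python
from h import *
import pickle
f=pickle.load(open('w1.pkl','rb'));g,S,T=pickle.load(open('p3.pkl','rb'))
print(onz(f,387.6,0.8,228),onz(f,382,11.5,212))
print(cross(ray(f,387.6,0.8),ray(T,347.75,230)),cross(ray(f,387.6,0.8),ray(T,347.75,230),ray(S,324.25,215.25)))
print(cross(ray(f,382,11.5),ray(T,347.75,231.5),ray(S,324.25,222.3)))
```

```text
[545.31  14.51 228.  ] [545.12  14.49 212.  ]
(array([544.59,  16.1 , 225.33]), [np.float64(1.7415013565408752), np.float64(1.741501356540986)]) (array([545.5 ,  15.46, 224.03]), [np.float64(0.9335162947935485), np.float64(2.7216164933436833), np.float64(2.0424777403409395)])
(array([544.8 ,  14.88, 207.12]), [np.float64(1.7435844760534132), np.float64(2.8251567812692886), np.float64(2.0612732948901327)])
```

>>> {"name": "step_arm", "arguments": {"steps": [[0,0,0,0,6,0,0],[0,0,0,0,12,0,0],[0,0,0,0,18,0,0],[0,0,0,0,20,0,0],[0,0,0,0,18,0,0],[0,0,0,0,14,0,0],[0,0,0,0,6,0,0],[0,0,0,0,0.5,0,0]]}}

```text
time_s: 10.75
ee_pos: [564.3, 55.2, 235.7]
ee_rot: [-180.0, -0.0, 90.1]
force: [-0.0, 0.5, -1.4]
gripper_width: 6.9
gripper_force: 55.0
```

>>> {"name": "step_arm", "arguments": {"steps": [[0,0,0,0,0,0,0],[0,0,0,0,0,4,0],[0,0,0,0,0,8,0],[0,0,0,0,0,8,0],[0,0,0,0,0,8,0],[0,0,0,0,0,4,0],[0,0,0,0,0,0,0],[0,0,0,0,0,0,0]]}}

```text
time_s: 11.75
ee_pos: [564.4, 55.3, 204.2]
ee_rot: [180.0, -0.0, 90.1]
force: [-0.1, -0.8, -1.6]
gripper_width: 6.8
gripper_force: 55.0
```

Run:
```python
from h import *
S=cam('scene');T=cam('top');s=state();print(s['ee_pos'],s['force'],s['torque'])
cv2.imwrite('pics/c4.png',cv2.resize(S['image'][170:330,250:400],(750,600)[:2][::1] if 0 else (560,600)))
```

```text
[564.32  55.27 204.29] [ 0.47  0.23 -1.74] [ 0.04  0.07 -0.01]
```

View pics/c4.png

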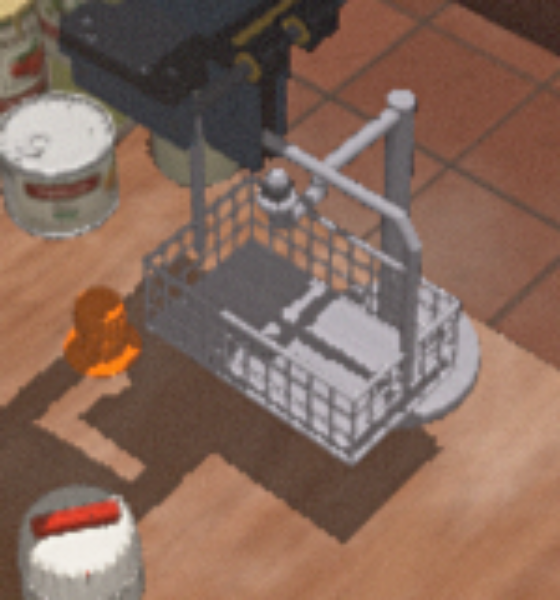

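>>> {"name": "step_arm", "arguments": {"steps": [[0,0,0,0,0,3,0],[0,0,0,0,0,5,0],[0,0,0,0,0,5,0],[0,0,0,0,-0.5,4,0],[0,0,0,0,-0.5,2,0],[0,0,0,0,-0.5,1,0],[0,0,0,0,0,0,0],[0,0,0,0,0,0,0]]}}

```text
time_s: 12.85
ee_pos: [562.7, 55.2, 184.1]
ee_rot: [180.0, -0.0, 90.1]
force: [-0.2, -0.0, -2.0]
gripper_width: 6.7
gripper_force: 55.0
```

>>> {"name": "step_arm", "arguments": {"steps": [[0,0,0,0,0,0.5,0],[0,0,0,0,0,0.5,0],[0,0,0,0,0,0.5,0],[0,0,0,0,0,0.5,0],[0,0,0,0,0,0.5,0],[0,0,0,0,0,0,0],[0,0,0,0,0,0,0],[0,0,0,0,0,0,0]]}}

```text
time_s: 13.85
ee_pos: [562.6, 55.2, 181.4]
ee_rot: [180.0, -0.0, 90.1]
force: [-0.4, 0.6, -2.5]
gripper_width: 6.4
gripper_force: 55.0
```

>>> {"name": "step_arm", "arguments": {"steps": [[0,0,0,0,0,0.5,0],[0,0,0,0,0,0.5,0],[0,0,0,0,0,0.5,0],[0,0,0,0,0,0.5,0],[0,0,0,0,0,0,0],[0,0,0,0,0,0,0],[0,0,0,0,0,0,0],[0,0,0,0,0,0,0]]}}

```text
time_s: 14.85
ee_pos: [562.8, 55.3, 179.9]
ee_rot: [180.0, -0.0, 90.1]
force: [-2.0, -0.2, 5.4]
gripper_width: 6.4
gripper_force: 55.0
```

>>> {"name": "step_arm", "arguments": {"steps": [[0,0,0,0,0,-0.7,0],[0,0,0,0,0,0,0.1],[0,0,0,0,0,0,0.2],[0,0,0,0,0,0,0.4],[0,0,0,0,0,0,0.5],[0,0,0,0,0,0,0.5],[0,0,0,0,0,0,0.5],[0,0,0,0,0,0,0.5]]}}

```text
time_s: 15.85
ee_pos: [562.6, 55.2, 180.2]
ee_rot: [180.0, -0.0, 90.1]
force: [0.2, 0.9, -0.1]
gripper_width: 45.3
gripper_force: 0.0
```

>>> {"name": "step_arm", "arguments": {"steps": [[0,0,0,0,0,-5,0.5],[0,0,0,0,0,-10,0.5],[0,0,0,0,0,-15,0.5],[0,0,0,0,0,-20,0.5],[0,0,0,0,0,-25,0.5],[0,0,0,10,0,-25,0.5],[0,0,0,10,0,-10,0.5],[0,0,0,0,0,0,0.5]]}}

```text
time_s: 16.85
ee_pos: [562.7, 75.9, 290.9]
ee_rot: [179.9, -0.0, 90.2]
force: [-1.2, -0.6, -0.5]
gripper_width: 45.5
gripper_force: 0.0
```

Run:
```python
from h import *
S=cam('scene');g=cam('wrist');s=state();print(s['ee_pos'],s['force'],s['gripper_width'])
cv2.imwrite('pics/c5.png',np.hstack([cv2.resize(S['image'][170:330,250:370],(450,600)),cv2.resize(g['image'][:,:],(350,262)) if 0 else np.vstack([cv2.resize(g['image'],(350,262)),np.zeros((338,350,3),np.uint8)])]))
```

```text
[562.09  75.21 289.31] [ 0.58 -0.17 -0.43] 45.687311715726324
```

View pics/c5.png

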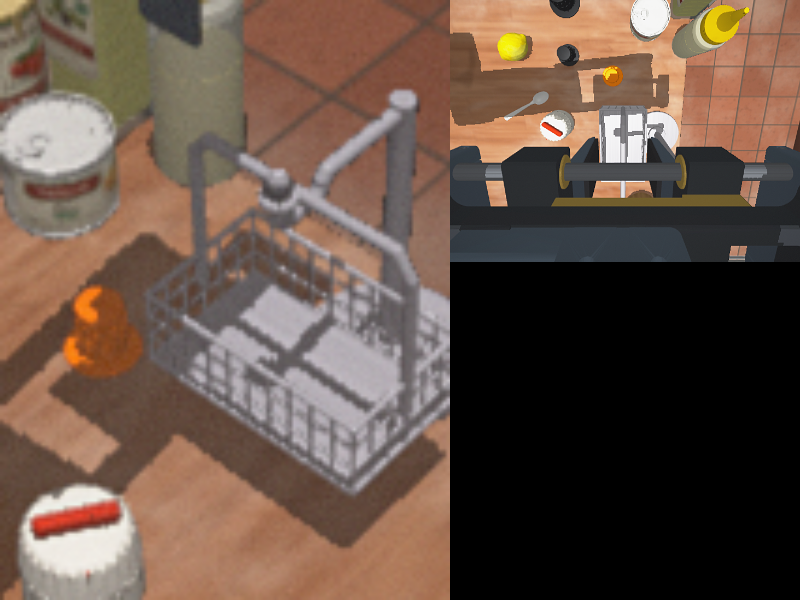

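>>> {"name": "step_arm", "arguments": {"steps": [[0,0,0,10,-12,0,0.66],[0,0,0,20,-22,0,0.66],[0,0,0,22,-25,0,0.66],[0,0,0,22,-25,10,0.66],[0,0,0,22,-22,10,0.66],[0,0,0,15,-14,10,0.66],[0,0,0,4,-5,10,0.66],[0,0,0,0,0,0,0.66]]}}

```text
time_s: 17.95
ee_pos: [436.4, 189.7, 249.2]
ee_rot: [-179.9, 0.1, 90.2]
force: [0.7, -0.2, -0.2]
gripper_width: 60.4
gripper_force: 0.0
```

```bash
cat > capm.py <<'E'
from h import *
def find(f,c,w=60,th=70):
    u,v=[int(round(x)) for x in c];x0,y0=max(u-w,0),max(v-w,0)
    g=f['image'][y0:v+w,x0:u+w].max(2);m=(g<th).astype(np.uint8)
    cs=[k for k in cv2.findContours(m,0,1)[0] if cv2.contourArea(k)>80]
    for k in cs:
        (a,b),r=cv2.minEnclosingCircle(k);print('  ',np.array([a+x0,b+y0]),'r',r,'rect',np.array(cv2.boundingRect(k))+[x0,y0,0,0],cv2.contourArea(k))
E
python3 - <<'E'
from capm import *
import pickle
g=cam('wrist');s=state();print(s['ee_pos'],s['time_s']);pickle.dump(g,open('w6.pkl','wb'))
c=proj(g,[437,193,20]);print(c,g['origin'],onz(g,c[0],c[1],0))
for th in(45,60,75): print(th);find(g,c,60,th)
u,v=c.astype(int);
# coarse text picture
im=g['image'][v-44:v+44:4,u-44:u+44:2].max(2)
print('\n'.join(''.join('#' if p<40 else '+' if p<60 else '-' if p<85 else '.' for p in r) for r in im))
E
```

```text
[437.24 189.62 249.83] 18.0
[315.62 204.04] [437.4  260.58 420.16] [436.98 189.62   0.  ]
45
   [318.27 197.56] r 19.278179168701172 rect [299 179  39  37] 1065.0
60
   [318.47 197.5 ] r 19.581817626953125 rect [299 179  39  38] 1095.0
75
   [318.4  197.74] r 19.785972595214844 rect [299 178  40  39] 1126.0
............................................
............................................
............................................
............................................
............................................
....................+#######................
.................+#############.............
................#################...........
...............##################+..........
..............+###################..........
..............-###################..........
...............#####...##########...........
................################+...........
..................###########-..............
....................-.+----.................
............................................
............................................
............................................
............................................
............................................
............................................
............................................
```

Run:
```python
from capm import *
import pickle
g=pickle.load(open('w6.pkl','rb'));g0=pickle.load(open('w1.pkl','rb'))
P=onz(g,318.3,197.6,1.5);print(P,np.array(onz(g,299,197.6,1.5)-onz(g,337.7,197.6,1.5)))
T=cam('top');S=cam('scene')
for f in(T,S):
    c=proj(f,P);print(c);find(f,c,20,75)
# brightness detail of cap
u,v=318,197;im=g['image'][v-22:v+24,u-24:u+24].max(2)
for r in im[::2]: print(' '.join('%3d'%p for p in r[::2]))
```

```text
[440.2  197.73   1.5 ] [-46.63  -0.1    0.  ]
[253.81 286.11]
   [244.17 285.5 ] r 21.99125862121582 rect [234 266  31  40] 850.0
[230.16 275.8 ]
   [229.5  273.42] r 12.426830291748047 rect [221 261  21  25] 356.5
117 117 117 116 114 114 114 113 113 112 112 112 111 111 111 113 112 110 108 108 107 106 109 110
116 115 116 113 114 114 112 113 113 114 115 119 118 117 116 115 111 110 109 108 108 108 109 110
115 114 114 114 112 112 114 115 101  90  56  33  35  40  36  69 101 113 111 111 109 108 108 110
116 113 114 114 115 115 120  84  36  36  38  38  36  37  39  37  37  65 103 114 111 109 108 112
114 114 115 115 117 118  59  34  36  38  38  38  39  38  37  38  38  36  34  98 113 109 110 114
117 117 117 118 126  32  35  37  39  37  37  37  36  34  37  37  37  37  37  36  98 111 112 115
118 119 120 122  74  34  34  37  37  36  30  29  30  29  30  35  37  37  36  36  31 113 112 115
117 117 117 119  35  36  37  36  32  28  32  27  28  34  30  28  30  36  36  35  36  56 112 112
118 117 120  48  35  37  35  35  34  28  37  37  39  39  35  32  29  29  37  36  37  33 113 112
119 121 126  34  36  
[... 622 characters left out ...]
  36  35  33  34  32 122 123
117 119 119 127  33  35  34  36  34  34  35  34  34  34  34  35  35  34  33  34  32 100 109 111
119 119 119 120 110  31  37  33  34  34  35  35  36  36  34  33  35  34  30  29  87 183 227 225
118 117 118 118 121  75  34  34  33  35  36  36  33  34  35  35  35  28  52 103 231 219 216 214
119 120 121 120 120 125 104  31  31  33  33  34  32  34  34  28  48  84  73 232 220 219 218 220
117 117 118 117 118 118 119 112  47  29  29  28  26  37  40  80  83 188 226 218 217 216 219 218
116 115 115 115 116 112 111 108 174 167 164 128 124 164 170 168 213 215 215 212 212 215 214 214
116 116 114 105 102  95 176 170 207 200 199 200 202 202 202 200 205 213 216 216 217 218 216 216
```

>>> {"name": "step_arm", "arguments": {"steps": [[0,0,0,2,1,10,0.66],[0,0,0,2,1,25,0.66],[0,0,0,2,1,30,0.66],[0,0,0,2,0,30,0.66],[0,0,0,0,0,25,0.66],[0,0,0,0,0,10,0.66],[0,0,0,0,0,0,0.66],[0,0,0,0,0,0,0.66]]}}

```text
time_s: 19.1
ee_pos: [441.1, 198.2, 121.0]
ee_rot: [179.9, -0.0, 90.1]
force: [0.3, -0.5, 0.2]
gripper_width: 60.0
gripper_force: 0.0
```

Run:
```python
from capm import *
import pickle
h=pickle.load(open('w6.pkl','rb'))
g=cam('wrist');s=state();print(s['ee_pos'],s['time_s']);pickle.dump(g,open('w7.pkl','wb'))
c=proj(g,[440.2,197.7,1.5]);print(c);
for th in(45,60,75): print(th);find(g,c,60,th)
u,v=c.astype(int);
im=g['image'][v-60:v+60:4,u-60:u+60:2].max(2)
print('\n'.join(''.join('#' if p<33 else '+' if p<45 else '-' if p<85 else '.' for p in r) for r in im))
```

```text
[441.09 198.24 121.14] 19.15
[313.17 230.16]
45
   [255.  271.5] r 17.614013671875 rect [253 254   5  36] 120.5
   [313.03 231.58] r 28.060823440551758 rect [286 204  55  56] 2271.5
60
   [255.  271.5] r 17.614013671875 rect [253 254   5  36] 124.5
   [313.27 231.72] r 28.464630126953125 rect [286 204  55  57] 2305.0
75
   [255.  271.5] r 17.614013671875 rect [253 254   5  36] 125.5
   [312.98 231.54] r 28.612051010131836 rect [286 203  55  58] 2329.5
............................................................
............................................................
............................................................
............................................................
............................................................
............................................................
............................................................
............................................................
............................................................
........................-+++++++++++-.......................
.....................-++++++++++++
[... 485 characters left out ...]
+++++++++++#.................
...................-+++++++++++++++++++++-..................
.....................-#...+++++++++++++-....................
++.....................-++++++++++++++......................
++.......................-#+++++++#.........................
++..........................................................
++-.........................................................
++-.........................................................
+++.........................................................
++#.........................................................
++#.........................................................
++#.........................................................
```

>>> {"name": "step_arm", "arguments": {"steps": [[0,0,0,-0.5,-0.8,10,0.66],[0,0,0,0,0,20,0.66],[0,0,0,0,0,25,0.66],[0,0,0,0,0,25,0.66],[0,0,0,0,0,20,0.66],[0,0,0,0,0,10,0.66],[0,0,0,0,0,3,0.66],[0,0,0,0,0,0,0.66]], "force": 40}}

```text
time_s: 20.15
ee_pos: [439.8, 197.6, 7.5]
ee_rot: [180.0, -0.0, 90.1]
force: [0.2, 0.1, 0.9]
gripper_width: 60.1
gripper_force: 0.0
```

>>> {"name": "step_arm", "arguments": {"steps": [[0,0,0,0,0,0,0.2],[0,0,0,0,0,0,0.2],[0,0,0,0,0,0,0.2],[0,0,0,0,0,0,0.2],[0,0,0,0,0,0,0],[0,0,0,0,0,0,0],[0,0,0,0,0,0,0],[0,0,0,0,0,0,0]], "force": 40}}

```text
time_s: 21.15
ee_pos: [439.6, 197.5, 7.4]
ee_rot: [180.0, -0.0, 90.1]
force: [-0.3, 0.0, 5.2]
gripper_width: 29.1
gripper_force: 40.0
```

>>> {"name": "step_arm", "arguments": {"steps": [[0,0,0,0,0,-5,0],[0,0,0,0,0,-20,0],[0,0,0,0,0,-40,0],[0,0,0,0,0,-50,0],[0,0,0,0,0,-55,0],[0,0,0,0,0,-50,0],[0,0,0,0,0,-40,0],[0,0,0,0,0,-12,0]]}}

```text
time_s: 22.15
ee_pos: [440.2, 197.8, 281.3]
ee_rot: [179.8, -0.1, 90.1]
force: [0.0, -0.3, -1.5]
gripper_width: 28.9
gripper_force: 40.0
```

>>> {"name": "step_arm", "arguments": {"steps": [[0,0,0,-15,5,0,0],[0,0,0,-40,15,0,0],[0,0,0,-50,20,0,0],[0,0,0,-50,20,0,0],[0,0,0,-45,20,0,0],[0,0,0,-35,15,0,0],[0,0,0,-18,10,0,0],[0,0,0,0,0,0,0]]}}

```text
time_s: 23.15
ee_pos: [544.7, -56.1, 277.4]
ee_rot: [-179.8, -0.0, 90.0]
force: [0.4, -0.6, -1.4]
gripper_width: 28.9
gripper_force: 40.0
```

Run:
```python
from capm import *
import pickle
g=cam('wrist','w8.png');s=state();print(s['ee_pos'],s['time_s'],s['force'],s['gripper_width']);pickle.dump(g,open('w8.pkl','wb'))
T=cam('top','t8.png');S=cam('scene','s8.png')
print(proj(g,[544.9,15,228]),proj(g,[544.9,15,212]),'capTCP',proj(g,s['ee_pos']+np.array([0,24,7.4-15])),proj(T,[544.9,15,228]))
c=proj(g,[544.9,15,220]).astype(int);u,v=c
im=g['image'][v-45:v+45:3,u-45:u+45:1]
g2=im.max(2);
print('\n'.join(''.join(' .:-=+*#%@'[min(9,p//26)] for p in r) for r in g2))
```

```text
[544.44 -55.08 277.91] 23.2 [ 0.15  0.37 -0.82] 28.951463979452726
[314.61 143.47] [314.74 143.54] capTCP [313.41 233.73] [349.14 228.8 ]
===================+==--=+++++++++++++++++++++++++++++++++++++++++++-====++=====*%%%%%%%%%
===================+=====+++++++++++++++++++++++++++++++++++++++++++=====+++====++++++++++
===================+=====+++++++++++++++++++++++++++++++++++++++++++=====++=====++++++++++
===================+=====+++++++++++++++++++++++++++++++++++++++++++=====++=====++++++++++
%%%%%%%@@========-=+======++++++++++++++++++++++++++++++++++++++++++=====++=====++++++++++
%%%%%%%%%%%%%%%%%#=+==--==+++++++++++++++++++++++++++++++++++++++++======++=====++++++++++
%%%%%%%%%%%%%%%%%#%%#======@@@@@@@@@@@**+++++++++++++++++++++++++++======++=====++++++++++
%%%%%%%%%%%%%%%%%#%@@#=====@@@@@@@@@@@@@@@+++++++++++++++++++++++++======++=====++++++++++
%%%%%%%%%%%%%%%%%%%@@#====++=@@@@@@@@@@@@@+=+++++++++++++++++++++++======++=====++++++++++
%%%%%%%%%%%%%%%%%%%@@%====++=@@@@@@@@@@@@@+=+++++++++++++++++++++++======++=====++++++++++
%%%%%%%%%%%%%%%%%%#%@%---=++=@@@@@@@@@*+++++++++++++
[... 1067 characters left out ...]
++++++++++++++++++++++++++++++++++++++++=====++=====+++++++++++
====================++====+++++++++++++++++++++++++++++++++++++++++=====+++====+++++++++++
====================++====+++++++++++++++++++++++++++++++++++++++++=====+++====+++++++++++
====================++=-===++++++++++++++++++++++++++++++++++++++++=====+++====+++++++++++
====================++=====++++++++++++++++++++++++++++++++++++++++=====+++====++=++++++++
====================++=====++++++++++++++++++++++++++++++++++++++++=====+++====+++++++++++
====================++=====+++++++++++++++++++++++++=++++++=+++++++=====++=====+++++++++++
====================++=-===++++++++++++++++++++++++++++++++=+++++++=====++=====++=++++++++
```

>>> {"name": "step_arm", "arguments": {"steps": [[0,0,0,8,0.6,0,0],[0,0,0,18,0,0,0],[0,0,0,20,0,0,0],[0,0,0,16,0,0,0],[0,0,0,7,0,10,0],[0,0,0,2,0,15,0],[0,0,0,0,0,10,0],[0,0,0,0,0,0,0]]}}

```text
time_s: 24.3
ee_pos: [544.8, 15.2, 242.7]
ee_rot: [-179.8, 0.0, 90.1]
force: [-0.4, -0.1, -0.3]
gripper_width: 29.2
gripper_force: 40.0
```

Run:
```python
from capm import *
s=state();print(s['ee_pos'],s['ee_rot'],s['time_s'],s['force'])
g=cam('wrist');S=cam('scene');T=cam('top');s=state();print(s['ee_pos'],s['ee_rot'],s['force'])
a=cv2.resize(S['image'][170:330,250:370],(450,600));b=cv2.resize(g['image'][130:290,225:405],(350,311));c=cv2.resize(T['image'][180:280,300:400],(289,289))
r=np.zeros((600,350,3),np.uint8);r[:311]=b;r[311:,:289]=c
cv2.imwrite('pics/c9.png',np.hstack([a,r]))
```

```text
[544.79  15.23 242.68] [-179.84    0.01   90.08] 24.3 [-0.36 -0.12 -0.27]
[545.79  15.3  244.43] [179.96  -0.    90.09] [ 0.46  0.51 -0.5 ]
```

View pics/c9.png

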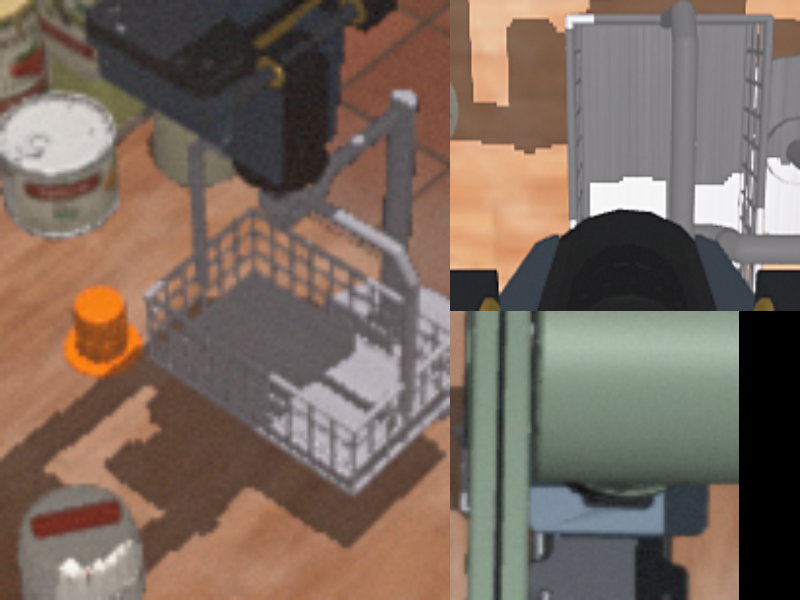

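Run:
```python
from capm import *
from scipy.optimize import least_squares
s0=state();g=cam('wrist');s=state();print(s['ee_pos'])
im=g['image'].max(2);
pts=[]
for u in range(296,336,3):
    col=im[215:262,u].astype(int);k=np.where(col<50)[0]
    if len(k): pts.append((u,215+k[0]-.5))
print(pts)
for zo in(-7.4,-4.4):
    P=np.array([onz(g,u,v,s0['ee_pos'][2]+zo) for u,v in pts])[:,:2]-s0['ee_pos'][:2]
    r=least_squares(lambda c:np.hypot(*(P-c).T)-24,[0,0]);print(zo,r.x,r.fun.round(1))
```

```text
[545.84  15.38 244.57]
[(296, np.float64(241.5)), (299, np.float64(240.5)), (302, np.float64(240.5)), (305, np.float64(239.5)), (308, np.float64(238.5)), (311, np.float64(237.5)), (314, np.float64(237.5)), (317, np.float64(238.5)), (320, np.float64(238.5)), (323, np.float64(238.5)), (326, np.float64(238.5)), (329, np.float64(239.5)), (332, np.float64(241.5)), (335, np.float64(242.5))]
-7.4 [ 0.64 -1.31] [ 0.2  0.1 -0.4 -0.3 -0.   0.3  0.2 -0.3 -0.2  0.   0.4  0.3 -0.2 -0.1]
-4.4 [ 0.64 -0.52] [ 0.2  0.1 -0.4 -0.3 -0.   0.3  0.2 -0.3 -0.2  0.   0.3  0.2 -0.2 -0.1]
```

>>> {"name": "step_arm", "arguments": {"steps": [[0,0,0,1.5,-0.6,0,0],[0,0,0,0,0,2,0],[0,0,0,0,0,3,0],[0,0,0,0,0,3,0],[0,0,0,0,0,3,0],[0,0,0,0,0,2,0],[0,0,0,0,0,0,0],[0,0,0,0,0,0,0]]}}

```text
time_s: 25.5
ee_pos: [545.0, 17.2, 231.2]
ee_rot: [180.0, -0.0, 90.1]
force: [0.0, -0.2, -0.6]
gripper_width: 28.9
gripper_force: 40.0
```

>>> {"name": "step_arm", "arguments": {"steps": [[0,0,0,0,0,0.5,0],[0,0,0,0,0,0.5,0],[0,0,0,0,0,0.5,0],[0,0,0,0,0,0.5,0],[0,0,0,0,0,0.5,0],[0,0,0,0,0,0.5,0],[0,0,0,0,0,0,0],[0,0,0,0,0,0,0]]}}

```text
time_s: 26.5
ee_pos: [544.9, 17.0, 228.4]
ee_rot: [180.0, 0.0, 90.1]
force: [-0.9, -1.9, 1.7]
gripper_width: 28.4
gripper_force: 40.0
```

>>> {"name": "step_arm", "arguments": {"steps": [[0,0,0,-0.8,-0.2,0,0],[0,0,0,0,0,0.5,0],[0,0,0,0,0,0.5,0],[0,0,0,0,0,0.5,0],[0,0,0,0,0,0.5,0],[0,0,0,0,0,0,0],[0,0,0,0,0,0,0],[0,0,0,0,0,0,0]]}}

```text
time_s: 27.5
ee_pos: [545.0, 16.4, 227.1]
ee_rot: [179.9, -0.0, 90.1]
force: [-1.4, -0.8, 7.5]
gripper_width: 28.9
gripper_force: 40.0
```

>>> {"name": "step_arm", "arguments": {"steps": [[0,0,0,-0.2,-0.3,0.5,0],[0,0,0,0,0,0.5,0],[0,0,0,0,0,0.5,0],[0,0,0,0,0,0.5,0],[0,0,0,0,0,0.5,0],[0,0,0,0,0,0.5,0],[0,0,0,0,0,0,0],[0,0,0,0,0,0,0]]}}

```text
time_s: 28.5
ee_pos: [544.3, 16.3, 222.4]
ee_rot: [-179.9, -0.0, 90.1]
force: [2.0, 0.5, -5.9]
gripper_width: 28.8
gripper_force: 40.0
```

>>> {"name": "step_arm", "arguments": {"steps": [[0,0,0,0,0,0.5,0],[0,0,0,0,0,0.5,0],[0,0,0,0,0,0.5,0],[0,0,0,0,0,0.5,0],[0,0,0,0,0,0.5,0],[0,0,0,0,0,0.5,0],[0,0,0,0,0,0,0],[0,0,0,0,0,0,0]]}}

```text
time_s: 29.5
ee_pos: [544.3, 16.2, 220.3]
ee_rot: [180.0, -0.0, 90.1]
force: [0.7, 0.3, -1.2]
gripper_width: 29.4
gripper_force: 40.0
```

>>> {"name": "step_arm", "arguments": {"steps": [[0,0,0,0,0,0.5,0],[0,0,0,0,0,0.5,0],[0,0,0,0,0,0.5,0],[0,0,0,0,0,0.5,0],[0,0,0,0,0,0,0],[0,0,0,0,0,0,0],[0,0,0,0,0,0,0],[0,0,0,0,0,0,0]]}}

```text
time_s: 30.5
ee_pos: [544.4, 16.1, 219.3]
ee_rot: [179.9, 0.0, 90.1]
force: [-2.7, -0.3, 6.0]
gripper_width: 29.1
gripper_force: 40.0
```

Seated (219.3 expected 219.4) and force rising; press on to about 15 N.

>>> {"name": "step_arm", "arguments": {"steps": [[0,0,0,0,0.2,0.3,0],[0,0,0,0,0,0.3,0],[0,0,0,0,0,0.3,0],[0,0,0,0,0,0.2,0],[0,0,0,0,0,0,0],[0,0,0,0,0,0,0],[0,0,0,0,0,0,0],[0,0,0,0,0,0,0]]}}

```text
time_s: 31.5
ee_pos: [544.4, 16.1, 219.3]
ee_rot: [179.9, 0.0, 90.1]
force: [-3.9, -0.9, 11.5]
gripper_width: 29.1
gripper_force: 40.0
```

>>> {"name": "step_arm", "arguments": {"steps": [[0,0,0,0,0,0.3,0],[0,0,0,0,0,0.3,0],[0,0,0,0,0,0.1,0],[0,0,0,0,0,0,0],[0,0,0,0,0,0,0],[0,0,0,0,0,0,0],[0,0,0,0,0,0,0],[0,0,0,0,0,0,0]]}}

```text
time_s: 32.5
ee_pos: [544.4, 16.1, 219.3]
ee_rot: [179.9, 0.0, 90.1]
force: [-4.9, 0.5, 15.0]
gripper_width: 29.0
gripper_force: 40.0
```

Run:
```python
from h import *
s=state();print(s['force'],s['ee_pos'],s['gripper_width'])
S=cam('scene');A=cv2.imread('pics/s8.png')
d=cv2.absdiff(S['image'],A).max(2)[235:330,290:380];print('basket region change',d.mean(),(d>60).mean())
print(state()['force'])
```

```text
[-4.86  0.55 14.95] [544.39  16.12 219.26] 29.04065741765227
basket region change 28.440584795321637 0.2569590643274854
[-5.3   0.49 13.72]
```

```bash
python3 -c "
from workcell import *
print(job_done())"
```

```text
the job is handed in; nothing more can be done
None
```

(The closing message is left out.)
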